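# Close the adjustable wrench on the air-line nut and tighten it

### The arm

A 6-joint arm with a two-finger parallel gripper is mounted at the origin on a cart in front of the work surface, level with it; the furniture and walls round the work are solid. World frame = base frame: x ahead of the robot, y to its left, z up, the work surface at z = 0. Lengths are in m, angles in rad, forces in N, time in s.
With the tool pointing down it reaches from about 0.35 to 0.975 m from the base axis. Payload 4.9 kg.
Tool frame: the origin (TCP) lies at the very end of the fingers, on their centre line; the grasp point (between the pads) lies 19 mm behind it (pinch_z is the distance from the TCP to the grasp point, in m); z points along the fingers, y is the line along which they close (so a half turn about z gives the same grasp; the last joint's range is limited). The gripper opens to 85 mm and grips with 20 to 120 N. Pads are 22 mm wide; open, the fingers measure 114 mm over their backs; the gripper's body (76 mm by 85 mm) begins 54 mm behind the grasp point. The pads swing forward as they close: fully open they stand 13 mm farther back than shut.
Start: joints at [1.178, 0.053, 1.613, -0, 1.476, -0.119], TCP at [0.169, 0.602, 0.231] pointing down, gripper open.
Joint ranges: [-3.01, 3.01], [-1.01, 2.22], [0.06, 2.58], [-1.02, 4.17], [0.09, 2.62], [-3.14, 3.14]. Speed limits (rad/s): [2.57, 2.57, 3.14, 3.14, 3.14, 3.14].

### API

Orientations are given as a unit quaternion [w, x, y, z].
In Python, from plant import * gives the robot as it stands. The module is installed in compiled form; this text tells all that it offers.
- The arm moves only by the tool play_rows, never from a script. Its arguments are lists of equal length, an entry for each row: "linear": the shift along the world's x, y, z in m, a list of three; "turn": the turn about the world's z in degrees. A call has 1 to 8 rows; each row shifts and turns the commanded pose from where the row before left it; what a row does not reach is not made up. A row lasts 1/8 s, in which the tool goes at most 62.5 mm and 10.7 degrees, less where a joint would pass 70% of its speed; a pose out of reach is approached as far as the arm can. A call is refused whole if a number of a shift passes 0.0625 or a number of a turn 10.7, either way. A call with a gripper value outside its range is refused whole. "hand" is the finger opening in m, from 0 to 0.0854, set as the call begins (left out, the last holds). The fingers move at their own pace and stop on an object; the grip force is fixed at half the most. Time passes only in rows, so rows that do not move let the fingers close. It gives the time, the measured TCP pose, the force, the opening and the grip force at its end, in the units of the state.
- state(): the state, without advancing time (a new reading comes with each control period).
- grab_frame(name): name is "scene" or "top"; returns the picture (420x560x3 uint8, red, green, blue); there is no depth.
- camera_info(name): a dict with "camera_matrix" (3x3 intrinsics, pixels), "origin" and "attitude" of the camera in the world. Camera axes: x right, y down, z forward; pixel columns grow to the right and rows downward; lengths in m; the calibration is good to about 2 mm. A picture is of the moment at which its call begins. camera_info takes no time and is no camera call.
- job_done(): hands the job in; it is judged then, once.
Trained networks look in the newest picture that a camera, given by its name, has taken for a name from the list of things; names that differ only in an ending like _2 or _b are one class to them, and where a whole thing is asked for, a point or a joint stands for the part that bears it (a point fixed in the world has none). Each returns a list of dicts, best first, with "p" (0 to 1); they miss things now and then, are a little off and sometimes report something else, mostly with a low value. They report only what shows in the picture. A call takes as long as a camera call.
- trace(camera, thing): "region" (420x560 bool, what is visible of it) and "location" ([column, row] in pixels, amid what is visible of it).
The state is a dict: "time": time; "joint_pos": joint angles; "joint_vel": joint speeds; "joint_efforts": joint torques, N m; "tool_pos": TCP position; "tool_rot": TCP orientation; "contact_force": force on the tool from outside, world axes, zero at the start; "ft_torque": the same for the moment, N m; "gripper_width": opening from 0.0 (shut) to 1.0 (fully open); "grasp_force": force on a finger pad.
Only numpy, scipy, OpenCV 4.12 (cv2) and the standard library are available. Lean on these libraries where they do the work, as an engineer would, in place of code of your own. Each camera call takes 0.05 s, during which the arm holds its last target. There are 200 camera calls.

### The job

The adjustable wrench on the brass nut of the blue air fitting is still slack. Turn the brass thumb knob of its worm clockwise, seen from above, until the movable jaw sits snugly on the nut; only then press the red handle down until the nut comes up tight, and let go of everything.

Things in the scene. Friction and masses are not known exactly. Their poses are not given: they have to be found in the camera images.
- worm (a joint): worm of the adjustable wrench, turned by the upright round brass thumb knob (32 mm across) on its head. 0 rad = upper jaw 9.8 mm above the nut, 1.4 = hard stop, jaw on the nut. Grows clockwise seen from above, 7 mm of jaw per rad. Starts at 0.1 to 0.7, light friction (0.06 N m), stays where left; one wrist turn of up to 1.3 rad closes it, and at the stop the round knob slips in the fingers.
- worm_knob (a point): centre of the knob's top, 208 mm above the bench. Brass side 32 mm tall, below it a 14 mm stem; head and jaw tops lie 44 mm or more below this point. Axes of the wrench: z up, -y along the handle away from the nut, x along the nut's axis into the fixed blue fitting (at most 160 mm high). The nut's axis is 49 mm to +y and 88 mm below.
- wrench (a joint): swing of wrench and nut about the nut's level axis. 0 = handle level (start); grows as the handle goes down (clockwise as the robot sees it, tightening); hard stop at 0.5 rad, nut tight. Stiff: about 6 to 8 N pressed down on the red grip moves it; it stays where left.
- handle_end (a point): point on top of the red grip sleeve of the wrench, 165 mm from the nut's axis, mid-width, 135 mm above the bench at the start; at the stop 81 mm lower and 27 mm nearer the nut. Sleeve 17 mm wide, 30 mm tall, reaching 42 mm either way along the handle from here. Axes as for worm_knob, turning with the wrench.

How it is judged:
On the way, in this order (a step that is already met when the one before it is completed fails the run):
1. the worm is rolled until the jaw is snug on the nut (within 1.4 mm), the handle still up (value of joint worm above 1.2 rad and value of joint wrench below 0.12 rad), for 0.2 s.
2. the handle is pressed down until the nut is tight (value of joint wrench above 0.4 rad), for 0.2 s.
At the end, for the whole second after the job is handed in: The worm reads above 1.2 rad (jaw within 1.4 mm of the nut) and the wrench reads above 0.4 rad (within 0.1 rad of tight) (value of joint worm above 1.2 rad and value of joint wrench above 0.4 rad); the robot touches nothing.
It fails at once if the handle is swung (more than 0.15 rad) while the jaw is still loose (worm below 1.15 rad), which would round off the nut (value of joint wrench above 0.15 rad and value of joint worm below 1.15 rad).
It also fails if it takes over 35 s, if anything falls off the work surface, if the arm or the gripper's body presses on something with over 40 N, if the wrist force passes 120 N, or if a joint passes its speed limit or range.

## Working session

There is one attempt and no reset: what is moved stays moved. The work goes in short steps, Python scripts to look and compute and a tool call to move; the robot and the scene stay as the last step left them, time stands still between calls to the robot, and variables do not carry over. Pictures are saved under pics/ and viewed, at most 10 in all, crops included, and the job is handed in when it is done.

Besides the shell and the picture viewer there is one more tool, called after "Emit:" as a command line: name --pt "numbers of a row" for each row, then --argument value for the rest. play_rows: Moves the arm, as the interface text tells. Its arguments: {"type":"object","properties":{"linear":{"type":"array","items":{"type":"array","items":{"type":"number"}}},"turn":{"type":"array","items":{"type":"number"}},"hand":{"type":"number"}},"required":["linear","turn"]}

```bash
mkdir -p pics; cat > h.py <<'E'
from plant import *
import numpy as np, cv2
from scipy.spatial.transform import Rotation as R
def cam(n):
    i=camera_info(n); K=np.array(i["camera_matrix"]); o=np.array(i["origin"]); a=np.array(i["attitude"])
    M=a if a.shape==(3,3) else R.from_quat(a[[1,2,3,0]]).as_matrix()
    return K,o,M
def onz(n,px,z):
    K,o,M=cam(n); d=M@np.linalg.inv(K)@[px[0],px[1],1]; return o+d*(z-o[2])/d[2]
def proj(n,p):
    K,o,M=cam(n); c=K@M.T@(np.array(p)-o); return c[:2]/c[2]
E
python3 - <<'E'
from h import *
ims=[]
for n in ("scene","top"):
    im=grab_frame(n); cv2.imwrite(f"pics/{n}0.png",im[...,::-1])
    K,o,M=cam(n); print(n,camera_info(n)["attitude"],o,K[0,0])
    for t in ("worm_knob","worm","handle_end","wrench"):
        for r in trace(n,t)[:2]:
            ys,xs=np.nonzero(r["region"]); print(t,round(r["p"],2),r["location"],xs.min(),xs.max(),ys.min(),ys.max(),len(xs))
print(state())
E
```

```text
scene [-0.5218352   0.8127927  -0.22039261  0.13595272] [ 0.17819675 -0.61419721  0.57036583] 489.23034953147624
worm_knob 0.68 [275.0, 243.1] 247 339 195 279 2536
worm 0.71 [272.6, 211.9] 264 282 195 250 550
handle_end 0.96 [279.9, 245.5] 248 339 195 279 2459
wrench 0.56 [276.8, 242.5] 247 339 195 280 2559
top [ 0.06557322 -0.6304453   0.76896394 -0.0832667 ] [0.35833987 0.07258431 1.02178492] 526.0040453319407
worm_knob 0.62 [230.2, 192.7] 185 313 162 221 1951
worm 0.64 [224.0, 191.6] 213 234 179 207 454
wrench 0.9 [229.1, 194.6] 184 313 161 221 1991
{'time': 0.5, 'joint_pos': array([ 1.17795913e+00,  5.27016364e-02,  1.61294515e+00, -3.84497309e-06,
        1.47599781e+00, -1.18987894e-01]), 'joint_vel': array([-9.57167017e-05, -2.03272095e-03, -1.10537925e-03, -1.18205367e-04,
       -3.99142400e-03, -1.54168225e-04]), 'joint_efforts': array([ 1.24892608e-04, -3.93196857e+01, -3.70033479e+01, -1.34278825e-04,
        1.11990281e-03, -7.83629673e-06]), 'tool_pos': array([0.16900338, 0.60167743, 0.23127556]), 'tool_rot': array([-4.72235453e-06,  1.36497020e-01,  9.90640481e-01, -2.56091833e-05]), 'contact_force': array([ 0.03864586,  0.41867936, -0.43144458]), 'ft_torque': array([-0.02067922, -0.00455898,  0.01542382]), 'grasp_force': 0.0, 'gripper_width': 1.0038009711494595}
```

```bash
python3 - <<'E'
from h import *
a=cv2.imread("pics/top0.png")[110:270,130:370]; b=cv2.imread("pics/scene0.png")[140:300,190:390]
cv2.imwrite("pics/c0.png",np.hstack([cv2.resize(a,(436,290),interpolation=2),cv2.resize(b,(362,290),interpolation=2)]))
E
```

```text
(no output)
```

View pics/top0.png

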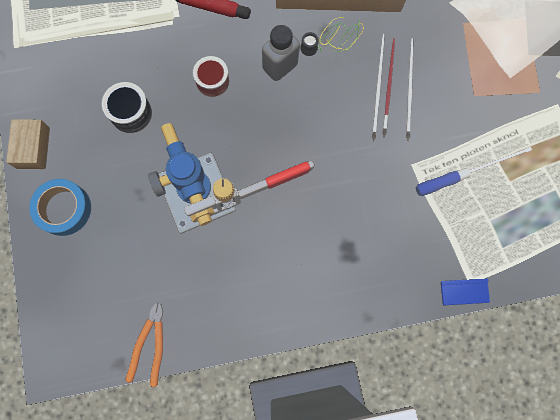

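View pics/c0.png

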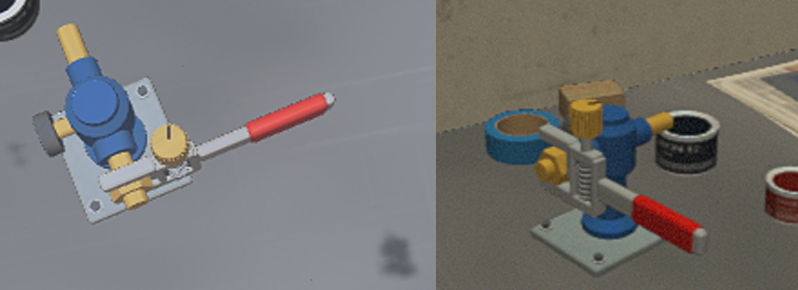

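The top view shows the brass knob at about (223,189), with its index line, and the red sleeve from (267,182) to (312,165). In the scene view the knob top is at about (274,197).

```bash
python3 - <<'E'
from h import *
k=onz("top",(222.8,188.3),.208)
im=cv2.imread("pics/top0.png"); hsv=cv2.cvtColor(im,cv2.COLOR_BGR2HSV)
m=((hsv[...,0]<8)|(hsv[...,0]>172))&(hsv[...,1]>130); m[:150]=0;m[205:]=0;m[:,:250]=0;m[:,330:]=0
ys,xs=np.nonzero(m); print(xs.min(),xs.max(),ys.min(),ys.max(),len(xs))
h=onz("top",(xs.mean(),ys.mean()),.130)
print("knob",k,"scene proj",proj("scene",k)); print("handle",h,"scene",proj("scene",h))
# knob fit: brass mask region from trace vs cylinder projections
def cyl(n,x,y):
    P=[proj(n,(x+.016*np.cos(t),y+.016*np.sin(t),z)) for z in (.176,.208) for t in np.linspace(0,6.28,40)]
    return cv2.convexHull(np.float32(P))
for n in("top","scene"):
    i=cv2.imread(f"pics/{n}0.png"); hv=cv2.cvtColor(i,cv2.COLOR_BGR2HSV)
    g=((hv[...,0]>15)&(hv[...,0]<32)&(hv[...,1]>100)).astype(np.uint8)
    nn,l,st,c=cv2.connectedComponentsWithStats(g)
    for s,cc in zip(st[1:],c[1:]):
        if s[4]>60: print(n,s,cc)
    q=cyl(n,*k[:2]); print("pred bbox",cv2.boundingRect(q),q[:,0].mean(0), cv2.contourArea(q))
d=k[:2]-h[:2]; print("dir",d,np.linalg.norm(d),np.degrees(np.arctan2(d[1],d[0])))
s=state(); Mx=R.from_quat(s["tool_rot"][[1,2,3,0]]).as_matrix(); print("tool y",Mx[:,1])
E
```

```text
266 309 162 187 404
knob [0.57233497 0.10524081 0.208     ] scene proj [271.84075957 196.97703919]
handle [ 0.59706791 -0.00767005  0.13      ] scene [316.56165959 257.45214018]
top [161 123  18  22 225] [169.11111111 133.07555556]
top [159 175  12  11  83] [164.21686747 180.1686747 ]
top [213 179  21  20 300] [222.57333333 188.80666667]
top [190 194  13  10  82] [195.69512195 198.1097561 ]
top [191 208  23  17 190] [202.78947368 215.87894737]
pred bbox (212, 178, 23, 25) [223.52502 190.25887] 394.54331510094926
scene [ 401  165  124   46 2883] [461.8234478  186.82414152]
scene [258 184  36  33 708] [273.97175141 198.11299435]
scene [223 203  28  12 193] [236.83937824 208.34196891]
scene [306 202  16  13 128] [313.8828125 207.1875   ]
scene [ 491  213   69  115 3776] [530.59216102 261.56276483]
scene [245 221  19  21 293] [253.93515358 231.32423208]
pred bbox (263, 193, 18, 24) [272.1486  204.52158] 370.82464498793706
dir [-0.02473294  0.11291086] 0.11558797910646365 102.35540010830576
tool y [ 2.70438946e-01  9.62737126e-01 -5.20281621e-05]
```

Emit:
play_rows --pt "0.033 -0.041 0" --pt "0.033 -0.041 0" --pt "0.033 -0.041 0" --pt "0.033 -0.041 0" --pt "0.033 -0.041 0" --pt "0.033 -0.041 0" --pt "0.033 -0.041 0" --pt "0.033 -0.041 0" --turn '[0, 0, 0, 0, 0, 0, 0, 0]' --hand 0.0854

```text
time: 1.5
tool_pos: [0.4339, 0.2723, 0.2316]
tool_rot: [0.0, 0.136, 0.991, 0.0]
contact_force: [0.9, -0.5, -0.3]
gripper_width: 1.0
grasp_force: 0.0
```

Emit:
play_rows --pt "0.035 -0.042 0" --pt "0.035 -0.042 0" --pt "0.035 -0.042 0" --pt "0.035 -0.042 0" --pt "0 0 0" --pt "0 0 0" --turn '[0, 0, 0, 0, 0, 0]'

```text
time: 2.25
tool_pos: [0.5728, 0.1058, 0.2312]
tool_rot: [-0.0, 0.137, 0.991, 0.0]
contact_force: [-0.6, 0.3, 0.2]
gripper_width: 0.995
grasp_force: 0.0
```

Emit:
play_rows --pt "0 0 -0.02" --pt "0 0 -0.02" --pt "0 0 -0.015" --pt "0 0 0" --pt "0 0 0" --turn '[0, 0, 0, 0, 0]'

```text
time: 2.88
tool_pos: [0.5732, 0.1058, 0.1766]
tool_rot: [0.0, 0.136, 0.991, 0.0]
contact_force: [0.7, -0.6, 0.3]
gripper_width: 0.998
grasp_force: 0.0
```

```bash
python3 - <<'E'
from h import *
s=grab_frame("scene")[130:270,190:370,::-1]; t=grab_frame("top")[110:250,140:320,::-1]
cv2.imwrite("pics/c1.png",np.hstack([cv2.resize(x,(400,311),interpolation=2) for x in(s,t)]))
E
```

```text
(no output)
```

View pics/c1.png

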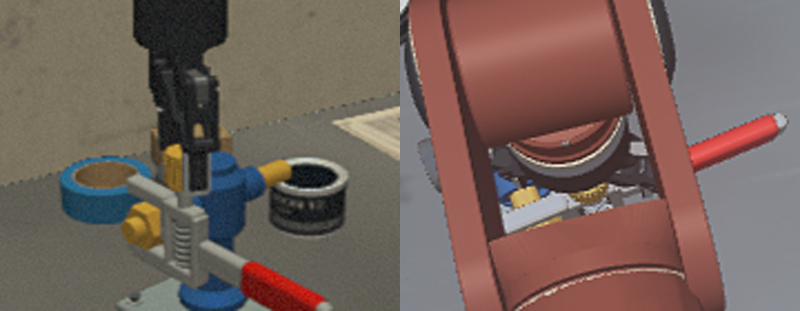

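The near finger (crop 200,165) and the arm straddle the knob (170,165), with the finger tips beside its brass side. I lower 6 mm and close.

Emit:
play_rows --pt "0 0 -0.006" --pt "0 0 0" --turn '[0, 0]'

```text
time: 3.22
tool_pos: [0.5727, 0.1056, 0.1698]
tool_rot: [-0.0, 0.137, 0.991, -0.0]
contact_force: [0.3, 0.2, -0.2]
gripper_width: 0.999
grasp_force: 0.0
```

Emit:
play_rows --pt "0 0 0" --pt "0 0 0" --pt "0 0 0" --pt "0 0 0" --pt "0 0 0" --pt "0 0 0" --turn '[0, 0, 0, 0, 0, 0]' --hand 0.02

```text
time: 3.98
tool_pos: [0.5731, 0.1058, 0.1706]
tool_rot: [0.0, 0.136, 0.991, 0.0]
contact_force: [-0.2, 0.6, 3.0]
gripper_width: 0.358
grasp_force: 59.3
```

Emit:
play_rows --pt "0 0 0" --pt "0 0 0" --pt "0 0 0" --pt "0 0 0" --pt "0 0 0" --pt "0 0 0" --pt "0 0 0" --pt "0 0 0" --turn '[-10, -10, -10, -10, -10, -10, -10, -5]'

```text
time: 4.97
tool_pos: [0.5743, 0.1058, 0.1707]
tool_rot: [0.001, 0.712, 0.702, 0.001]
contact_force: [5.8, -0.4, -1.1]
gripper_width: 0.361
grasp_force: 59.3
```

Emit:
play_rows --pt "0 0 0" --pt "0 0 0" --pt "0 0 0" --turn '[-4, 0, 0]'

```text
time: 5.35
tool_pos: [0.5744, 0.1058, 0.1707]
tool_rot: [0.001, 0.735, 0.678, 0.002]
contact_force: [5.4, 0.9, 0.5]
gripper_width: 0.358
grasp_force: 59.3
```

```bash
python3 - <<'E'
from h import *
s=state(); print(s["ft_torque"],s["contact_force"],s["joint_pos"])
E
```

```text
[ 0.17449654 -0.74062293 -0.08817237] [5.36674584 0.91675357 0.48503837] [ 5.46347281e-02 -1.91572755e-03  1.77136881e+00  1.41749039e-04
  1.36829116e+00  1.35853137e-01]
```

Emit:
play_rows --pt "0 0 0" --pt "0 0 0" --pt "0 0 0" --pt "0 0 0" --turn '[0, 0, 0, 0]' --hand 0.0854

```text
time: 5.85
tool_pos: [0.5729, 0.1057, 0.1702]
tool_rot: [-0.0, 0.735, 0.678, -0.0]
contact_force: [0.3, 0.5, -0.5]
gripper_width: 0.998
grasp_force: 0.0
```

Emit:
play_rows --pt "0 0 0.03" --pt "0 0 0.03" --pt "0.01 -0.044 0.02" --pt "0.01 -0.045 0" --pt "0.009 -0.045 0" --pt "0 0 0" --turn '[0, 0, 0, 0, 0, 0]'

```text
time: 6.6
tool_pos: [0.6022, -0.0309, 0.2502]
tool_rot: [0.0, 0.737, 0.676, -0.0]
contact_force: [-0.2, -0.1, -0.6]
gripper_width: 0.998
grasp_force: 0.0
```

```bash
python3 - <<'E'
from h import *
s=grab_frame("scene"); t=grab_frame("top")
for n,f in(("scene",s),("top",t)): cv2.imwrite(f"pics/{n}2.png",f[...,::-1])
s0=cv2.imread("pics/scene0.png")
cv2.imwrite("pics/c2.png",np.hstack([cv2.resize(x,(266,311),interpolation=2) for x in(s0[170:280,225:319],s[170:280,225:319,::-1],t[140:250,170:264,::-1])]))
E
```

```text
(no output)
```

View pics/c2.png

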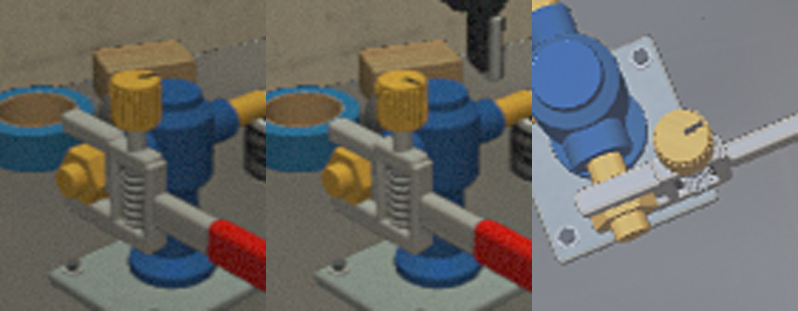

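Since the start the index line on the knob has turned roughly 60° clockwise, and the upper jaw has come down. I enlarge the jaw to check for a gap.

```bash
python3 - <<'E'
from h import *
c=[cv2.imread(f"pics/scene{i}.png")[200:255,235:295] for i in(0,2)]
cv2.imwrite("pics/c3.png",np.hstack([cv2.resize(x,(400,367),interpolation=2) for x in c]))
E
```

```text
(no output)
```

View pics/c3.png

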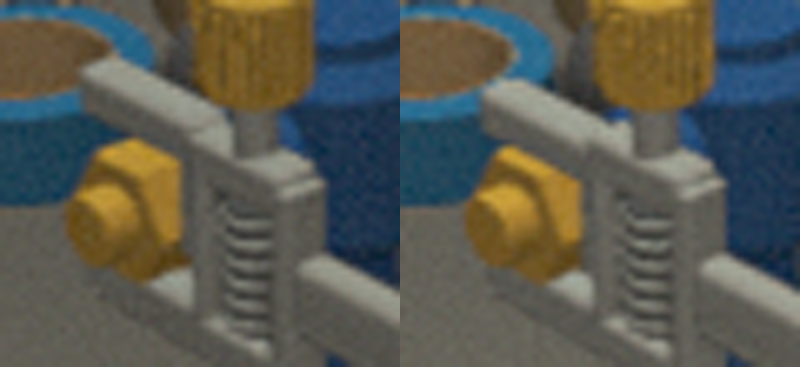

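The jaw came down about 4 px (7–8 mm) and now rests against the nut's upper facet at (545,165). The tool turned 79° but the knob only about 60°, so it slipped at the stop and the jaw is snug. Next I shut the fingers over the grip.

Emit:
play_rows --pt "0 0 0" --pt "0 0 0" --pt "0 0 0" --pt "0 0.002 -0.035" --pt "0 0 -0.035" --pt "0 0 -0.03" --pt "0 0 0" --pt "0 0 0" --turn '[5, 5, 0, 0, 0, 0, 0, 0]' --hand 0

```text
time: 7.7
tool_pos: [0.6027, -0.026, 0.1518]
tool_rot: [0.001, 0.674, 0.739, 0.001]
contact_force: [-0.6, -1.3, 0.8]
gripper_width: 0.003
grasp_force: 0.0
```

```bash
python3 - <<'E'
from h import *
s=grab_frame("scene")[170:310,200:380,::-1]; t=grab_frame("top")[110:250,160:340,::-1]
cv2.imwrite("pics/c4.png",np.hstack([cv2.resize(x,(400,311),interpolation=2) for x in(s,t)]))
E
```

```text
(no output)
```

View pics/c4.png

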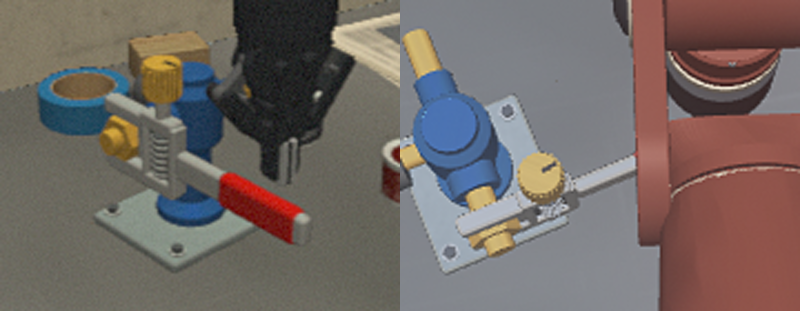

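Emit:
play_rows --pt "0.002 0 -0.012" --pt "0 0 -0.01" --pt "0 0 -0.01" --pt "0 0.001 -0.01" --pt "0 0 0" --turn '[0, 0, 0, 0, 0]'

```text
time: 8.43
tool_pos: [0.6039, -0.0255, 0.1076]
tool_rot: [-0.0, 0.674, 0.739, -0.0]
contact_force: [1.3, -0.1, 0.7]
gripper_width: -0.004
grasp_force: 0.4
```

```bash
python3 - <<'E'
from h import *
s=grab_frame("scene"); cv2.imwrite("pics/scene5.png",s[...,::-1])
print(proj("scene",state()["tool_pos"]))
cv2.imwrite("pics/c5.png",cv2.resize(s[170:310,220:380,::-1],(640,560),interpolation=2))
E
```

```text
[325.06021105 272.02414949]
```

View pics/c5.png

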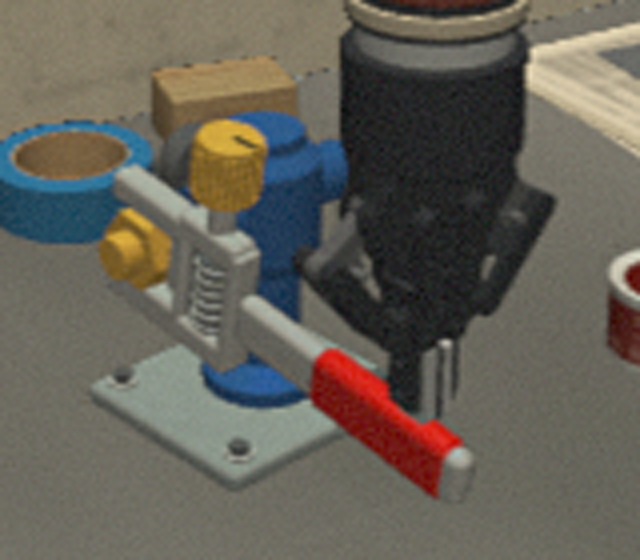

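The fingers sit on top of the sleeve (tips at crop 405–450, 410), and the handle cap has gone from about row 272 to row 288. The handle is being pressed down and the jaw stays on the nut, so I go on.

Emit:
play_rows --pt "0 0.001 -0.01" --pt "0 0.002 -0.01" --pt "-0.001 0.002 -0.01" --pt "0 0.002 -0.01" --pt "0 0 0" --turn '[0, 0, 0, 0, 0]'

```text
time: 9.1
tool_pos: [0.6023, -0.0174, 0.0668]
tool_rot: [-0.001, 0.674, 0.739, 0.0]
contact_force: [1.0, 0.1, 0.2]
gripper_width: -0.001
grasp_force: 0.0
```

Emit:
play_rows --pt "-0.001 0.002 -0.006" --pt "0 0.002 -0.005" --pt "0 0 0" --turn '[0, 0, 0]'

```text
time: 9.48
tool_pos: [0.6018, -0.014, 0.0568]
tool_rot: [-0.0, 0.674, 0.739, -0.0]
contact_force: [-0.2, -1.0, 0.5]
gripper_width: -0.003
grasp_force: 0.7
```

Emit:
play_rows --pt "0 0.001 -0.004" --pt "0 0.001 -0.004" --pt "0 0 0" --turn '[0, 0, 0]'

```text
time: 9.85
tool_pos: [0.602, -0.0119, 0.0492]
tool_rot: [-0.0, 0.674, 0.739, 0.0]
contact_force: [-0.7, -0.4, 1.7]
gripper_width: 0.002
grasp_force: 0.8
```

Emit:
play_rows --pt "0 0.001 -0.003" --pt "0 0 0" --turn '[0, 0]'

```text
time: 10.1
tool_pos: [0.6023, -0.0117, 0.0484]
tool_rot: [0.0, 0.673, 0.739, -0.0]
contact_force: [-6.1, -1.2, 13.3]
gripper_width: 0.003
grasp_force: 6.0
```

```bash
python3 - <<'E'
from h import *
s=grab_frame("scene"); cv2.imwrite("pics/scene6.png",s[...,::-1])
cv2.imwrite("pics/c6.png",cv2.resize(s[170:310,220:380,::-1],(640,560),interpolation=2))
E
```

```text
(no output)
```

View pics/c6.png

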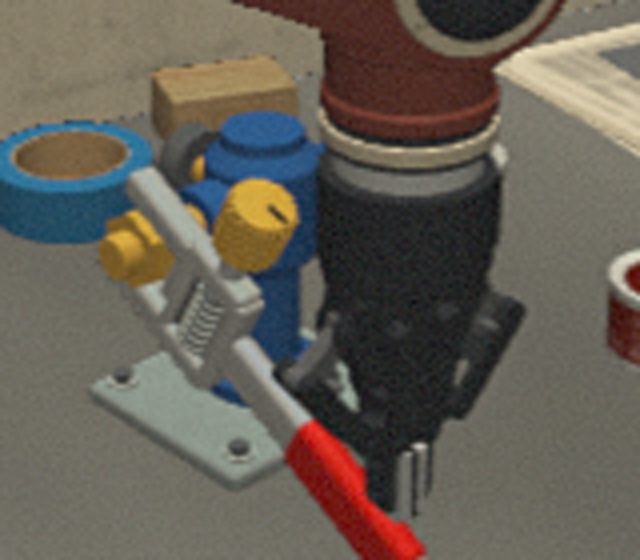

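The handle is steeply down (sleeve from crop 300,440 to 410,550), and the force jumped to 13 N, so it is at the stop. I back off upward and away from the knob.

Emit:
play_rows --pt "0.002 -0.004 0.01" --pt "0.002 -0.008 0.03" --pt "0 -0.01 0.05" --pt "0 -0.02 0.05" --pt "0 -0.02 0.05" --pt "0 0 0" --pt "0 0 0" --turn '[0, 0, 0, 0, 0, 0, 0]'

```text
time: 11.02
tool_pos: [0.6056, -0.0732, 0.2353]
tool_rot: [-0.001, 0.674, 0.739, -0.0]
contact_force: [0.4, 0.2, -0.5]
gripper_width: 0.0
grasp_force: 0.0
```

```bash
python3 - <<'E'
from h import *
s=grab_frame("scene")
cv2.imwrite("pics/c7.png",cv2.resize(s[170:330,220:380,::-1],(560,560),interpolation=2))
# expected pixel of the knob top and handle end at 0.4 / 0.5 rad
y=np.array([-.236,.972,0]); k=np.array([.573,.105,.208]); nut=k+.049*y-[0,0,.088]
for th in(.4,.5):
    for a,z in((-.049,.088),(-.165,.015)):
        p=nut+y*(a*np.cos(th)-z*np.sin(th))+np.array([0,0,a*np.sin(th)+z*np.cos(th)])
        print(th,(proj("scene",p)-[220,170])*3.5)
E
```

```text
0.4 [223.44149339 157.07394027]
0.4 [330.49979065 400.48375117]
0.5 [231.30731078 174.84857074]
0.5 [321.67158474 420.92841243]
```

View pics/c7.png

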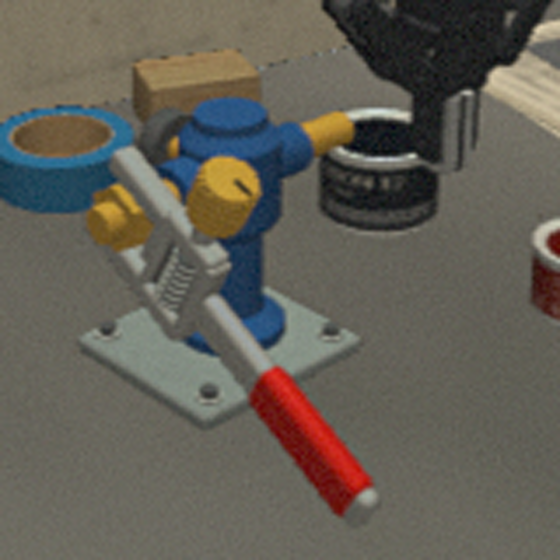

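The knob top at about (235,178) and the sleeve's middle at about (320,428) match 0.5 rad, and the gripper is clear of everything.

```bash
python3 -c "
from plant import *
print(job_done())"
```

```text
the job is handed in; nothing more can be done
None
```

I turned the worm until the jaw was snug on the nut, pressed the handle down to its stop at about 0.5 rad, backed the gripper clear and handed the job in; the hand-in returned no verdict, so those readings come from the camera pictures and the force jump at the stop.

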